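# Make up two soil-test kits on their boards

### The arm

A 6-joint arm with a two-finger parallel gripper is mounted at the origin on the work surface. World frame = base frame: x ahead of the robot, y to its left, z up, the work surface at z = 0. Lengths are in mm, angles in degrees, forces in N, time in s.
With the tool pointing down it reaches from about 300 to 825 mm from the base axis. Payload 5.4 kg.
Tool frame: the origin (TCP) lies on the centre line of the jaws, within the pads' length; the fingertips stand 17 mm ahead of it and the grasp point (between the pads) lies 2 mm behind it; z points along the fingers, y is the line along which they close (so a half turn about z gives the same grasp; the last joint's range is limited). The gripper opens to 92 mm and grips with 3 to 60 N. Pads are 20 mm wide; open, the fingers measure 128 mm over their backs; the gripper's body (75 mm by 189 mm) begins 69 mm behind the grasp point.
Start: joints at [62.046, 9.076, 91.501, -0, 79.423, -12.038], TCP at [157.699, 552.935, 231.601] pointing down, gripper open.
Joint ranges: [-166.64, 166.64], [-54.1, 131.32], [10.49, 154.53], [-73.88, 253.88], [9.74, 151.15], [-171.62, 171.62]. Speed limits (degrees/s): [147.25, 147.25, 180, 180, 180, 180].

### API

Orientations are given as [roll, pitch, yaw] about the fixed x, y, z axes, in that order (R = Rz(yaw) Ry(pitch) Rx(roll)).
In Python, from plant import r gives the robot as it stands. The module is installed in compiled form; this text tells all that it offers.
- The arm moves only by the tool carry_out, never from a script. Its argument "rows" is a list of rows, each a list of 7 numbers: the shift along the world's x, y, z in mm, then the turn, a rotation vector about the world's x, y, z in rad, then the finger opening in mm, from 0 to 91.9. In form: [[tx, ty, tz, ax, ay, az, jaw], ...]. A call has 1 to 12 rows; each row shifts and turns the commanded pose from where the row before left it; what a row does not reach is not made up. A row lasts 1/10 s, in which the tool goes at most 50 mm and 8.59 degrees, less where a joint would pass 70% of its speed; a pose out of reach is approached as far as the arm can. A call with a gripper value outside its range is refused whole. The fingers move at their own pace and stop on an object; "newtons" is the grip in N (left out, the last holds). Time passes only in rows, so rows that do not move let the fingers close. It gives the time, the measured TCP pose, the force, the opening and the grip force at its end, in the units of the state.
- r.get_obs(): the state, without advancing time (a new reading comes with each control period).
- r.read_camera(name): name is "scene" or "top" or "wrist"; returns a dict with "frame" (400x640x3 uint8, red, green, blue), "K" (3x3 intrinsics, pixels), "pose" (4x4, takes a point from camera to world coordinates). Camera axes: x right, y down, z forward; pixel columns grow to the right and rows downward; lengths in mm; the calibration is good to about 2 mm. A picture is of the moment at which its call begins. There is no depth.
- r.job_done(): hands the job in; it is judged then, once.
The state is a dict: "time_s": time; "joint_positions": joint angles; "qd": joint speeds; "effort": joint torques, N m; "tcp_pos": TCP position; "ee_rot": TCP orientation; "contact_force": force on the tool from outside, world axes, zero at the start; "moment": the same for the moment, N m; "grip_width": finger opening in mm; "grip_force": force on a finger pad.
Only numpy, scipy, OpenCV 4.12 (cv2) and the standard library are available. Lean on these libraries where they do the work, as an engineer would, in place of code of your own. Each camera call takes 0.05 s, during which the arm holds its last target. There are 200 camera calls.

### The job

Make up the two soil-test kits from the stock on the bench. On the blue board, centre the brass ring in the white-outlined circle and lay the terracotta-coloured porous stone on the solid white disc, with the loading cap upright and centred on top of the stone; on the red board, centre the tall steel ring in the white-outlined circle and lay the broad vane (blue head) lengthwise in the white-outlined rectangle. Leave the narrow vane and the black disc where they lie.

Things in the scene. Friction and masses are not known exactly. Their poses are not given: they have to be found in the camera images.
- brass_ring: low brass-coloured cutting ring, open at both ends, standing flat: outside diameter 56 mm, inside 49 mm, 22 mm high, about 90 g; origin at the centre of its underside, z up. Stock pieces (the seven listed, a yellow tin and a green weight, both at most 43 mm wide, 32 mm high) stand at least 94 mm apart, centre to centre.
- steel_ring: tall steel sample ring, open at both ends, standing on end: outside diameter 56 mm, inside 49 mm, 42 mm high, about 160 g; origin at the centre of its underside, z up.
- stone: porous stone: terracotta-coloured flat disc, 50 mm diameter, 14 mm thick, about 50 g; origin at the centre of its underside, z up.
- cap: aluminium loading cap: disc 50 mm diameter, 12 mm thick, with a central upright boss 22 mm diameter on top, 34 mm high overall, about 120 g; origin at the centre of its underside, z up. The boss (12 to 34 mm above the underside) is the place to grip.
- broad_vane: shear vane lying level, 84 mm long along its x: blue square head (22 mm long, 22.6 mm square) at the -x end, bare steel shaft 8 mm diameter (x -20 to +16 mm), cross of four blades 26 mm long, 30 mm across at the +x end; about 60 g, balances near the origin. Origin on the shaft's axis at mid-length, 11.3 mm above what it lies on: grip the shaft there.
- narrow_vane: narrow shear vane, to be left alone: 84 mm long along its x, black square head 11.3 mm square, steel shaft 6 mm diameter, blades only 14 mm across; lies level, origin on its axis at mid-length, 5.7 mm above the bench.
- black_disc: black plastic spacer disc, to be left alone: 50 mm diameter, 14 mm thick; origin at the centre of its underside.
- blue_board: blue kit board, fixed: flat, 130 mm (its x) by 190 mm (its y), 8 mm thick, no rim; origin at the centre of its underside. White-outlined black circle, 70 mm diameter, centred at x 0, y +45 mm; solid white disc, 62 mm diameter, at x 0, y -45 mm. The boards lie left and right of the stock, either way round, their x pointing away from the robot within 15 degrees.
- red_board: red kit board, fixed: flat, 130 mm (its x) by 190 mm (its y), 8 mm thick, no rim; origin at the centre of its underside. White-outlined black circle, 70 mm diameter, centred at x 0, y +45 mm; white-outlined black rectangle, 104 mm (along the board's x) by 50 mm, centred at x 0, y -45 mm.

How it is judged:
By the outcome, as a careful person would: the job done as asked, in the order asked, and still so for the second after the job is handed in, with the robot touching nothing.
It also fails if it takes over 115 s, if anything falls off the work surface, if the arm or the gripper's body presses on something with over 40 N, if the wrist force passes 120 N, or if a joint passes its speed limit or range.

## Working session

There is one attempt and no reset: what is moved stays moved. The work goes in short steps, Python scripts to look and compute and a tool call to move; the robot and the scene stay as the last step left them, time stands still between calls to the robot, and variables do not carry over. Pictures are saved under pics/ and viewed, at most 14 in all, crops included, and the job is handed in when it is done.

Besides the shell and the picture viewer there is one more tool, called after ">>>" in YAML: its name, and indented under it one key for each argument. carry_out: Moves the arm, as the interface text tells. Its arguments: {"type":"object","properties":{"rows":{"type":"array","items":{"type":"array","items":{"type":"number"}}},"newtons":{"type":"number"}},"required":["rows"]}

```bash
mkdir -p pics
python3 - <<'E'
from plant import r
import cv2,numpy as np
np.set_printoptions(suppress=True,precision=2)
for n in("scene","top","wrist"):
    c=r.read_camera(n); cv2.imwrite(f"pics/{n}0.png",c["frame"][:,:,::-1]); print(n,c["K"].tolist(),c["pose"])
o=r.get_obs(); print(o)
E
```

```text
scene [[516.9270503778155, 0.0, 316.90916719498955], [0.0, 516.9270503778155, 198.2618801381119], [0.0, 0.0, 1.0]] [[   0.52    0.45   -0.72 1357.88]
 [   0.85   -0.29    0.43 -489.81]
 [  -0.01   -0.84   -0.53  655.86]
 [   0.      0.      0.      1.  ]]
top [[409.4267032302825, 0.0, 317.1868478532322], [0.0, 409.4267032302825, 194.6150638655153], [0.0, 0.0, 1.0]] [[ -0.01  -1.     0.04 510.47]
 [ -1.     0.01  -0.02  16.97]
 [  0.02  -0.04  -1.   830.17]
 [  0.     0.     0.     1.  ]]
wrist [[312.3661110021879, 0.0, 321.2474121712996], [0.0, 312.3661110021879, 195.7499539238677], [0.0, 0.0, 1.0]] [[  0.27   0.93   0.23  92.92]
 [  0.96  -0.27  -0.07 570.56]
 [ -0.     0.24  -0.97 383.35]
 [  0.     0.     0.     1.  ]]
{'time_s': 0.15, 'joint_positions': array([ 62.05,   9.1 ,  91.55,  -0.  ,  79.42, -12.04]), 'qd': array([-0.05, -0.13, -0.22, -0.05, -0.03, -0.01]), 'effort': array([  0.  , -38.59, -32.24,   0.07,   0.04,  -0.  ]), 'tcp_pos': array([157.5 , 552.56, 230.88]), 'ee_rot': array([-179.92,   -0.01,  164.08]), 'contact_force': array([-0.76, -0.09,  0.44]), 'moment': array([-0.01,  0.01,  0.03]), 'grip_force': 0.0, 'grip_width': 92.01047333856212}
```

View pics/top0.png

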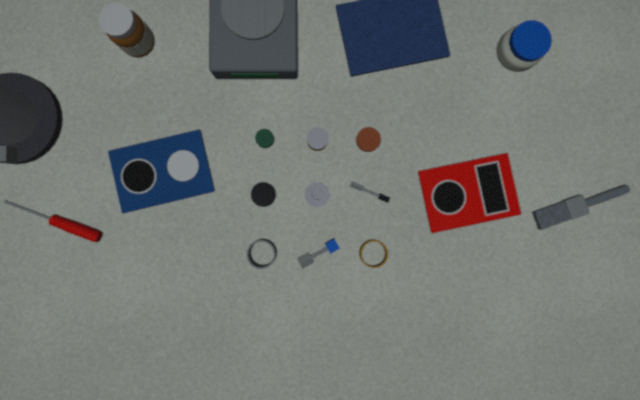

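View pics/scene0.png

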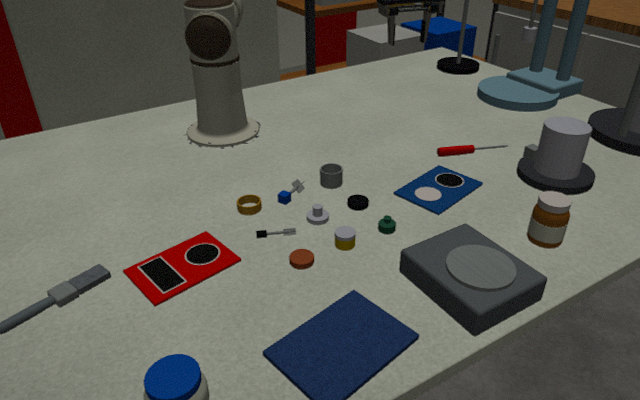

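View pics/wrist0.png

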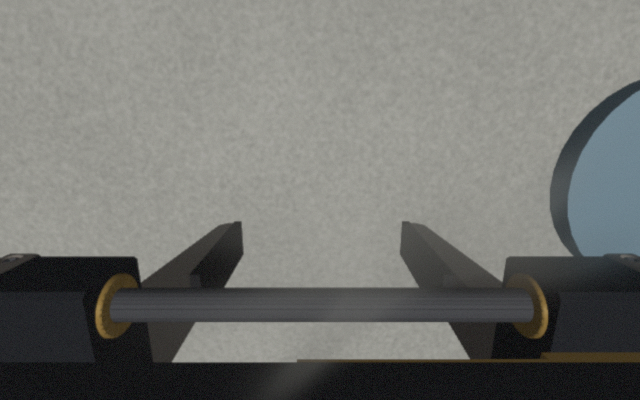

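The top view shows the stock grid:
- Green weight (265,138), tin (318,138), stone (368,139).
- Black disc (263,194), cap (317,194), narrow vane (370,191).
- Steel ring (263,253), broad vane (319,253) with its blue head at (333,245), brass ring (373,253).
- Blue board about (162,171), with its circle (139,176) and white disc (182,165).
- Red board about (469,192), with its circle (448,197) and rectangle (492,188).

The scene view shows the same layout. The wrist view shows only bare bench and a lamp foot.

```bash
cat > h.py <<'E'
import cv2,numpy as np
np.set_printoptions(suppress=True,precision=1)
def ray(c,p):
    d=np.linalg.inv(c["K"])@[p[0],p[1],1.]; return c["pose"][:3,3],c["pose"][:3,:3]@d
def onz(c,p,z):
    o,d=ray(c,p); return (o+d*(z-o[2])/d[2])
def tri(c1,p1,c2,p2):
    o1,d1=ray(c1,p1);o2,d2=ray(c2,p2); A=np.c_[d1,-d2]; s=np.linalg.lstsq(A,o2-o1,rcond=None)[0]
    a=o1+d1*s[0];b=o2+d2*s[1]; return (a+b)/2,np.linalg.norm(a-b)
def blobs(mask,amin=40,fill=True):
    """external contours -> (centre, area, minAreaRect, contour)"""
    cs=cv2.findContours(mask.astype(np.uint8)*255,cv2.RETR_EXTERNAL,cv2.CHAIN_APPROX_NONE)[0]; out=[]
    for k in cs:
        m=cv2.moments(k)
        if m["m00"]>=amin: out.append((np.array([m["m10"],m["m01"]])/m["m00"],m["m00"],cv2.minAreaRect(k),k))
    return out
def hsv(f): return cv2.cvtColor(cv2.GaussianBlur(f,(3,3),0),cv2.COLOR_RGB2HSV).astype(int)
E
cat > m.py <<'E'
from plant import r
from h import *
C={n:r.read_camera(n) for n in("top","scene")}
def find(n,roi,f,amin=20):
    h=hsv(C[n]["frame"]); m=np.zeros(h.shape[:2],bool); x0,y0,x1,y1=roi
    m[y0:y1,x0:x1]=f(h[...,0],h[...,1],h[...,2])[y0:y1,x0:x1]
    b=blobs(m,amin); return max(b,key=lambda t:t[1])
t,s=C["top"],C["scene"]
# object colours; (top roi, scene roi)
defs={"brass":((350,235,400,275),(230,190,270,220),lambda h,S,V:(h>10)&(h<30)&(S>90)),
"stone":((345,120,395,160),(280,240,325,275),lambda h,S,V:((h<14)|(h>170))&(S>100)),
"blackdisc":((240,175,290,215),(340,190,375,215),lambda h,S,V:V<50),
"bluehead":((320,232,345,258),(270,185,300,208),lambda h,S,V:(h>100)&(h<130)&(S>110)),
"blueboard":((100,120,225,220),(390,160,490,215),lambda h,S,V:(h>98)&(h<130)&(S>90)),
"redboard":((405,145,530,240),(115,225,250,305),lambda h,S,V:((h<8)|(h>172))&(S>120)),
"bcirc":((118,155,161,197),(432,170,468,190),lambda h,S,V:V<55),
"bdisc":((163,146,203,184),(410,183,446,204),lambda h,S,V:(S<60)&(V>80)),
"rcirc":((428,176,469,218),(184,241,222,267),lambda h,S,V:(V<55)),
"rrect":((473,160,512,217),(134,254,186,295),lambda h,S,V:(V<55)),}
for k,(rt,rs,f) in defs.items():
    try:
        a,b=find("top",rt,f),find("scene",rs,f); P,e=tri(t,a[0],s,b[0])
        print(k,a[0],a[1],b[0],b[1],"tri",P,"gap %.1f"%e,"rect",np.array(a[2][0]),np.array(a[2][1]),"%.1f"%a[2][2])
        if k in("rrect","redboard","blueboard"):
            bx=np.array([onz(t,p,8)[:2] for p in cv2.boxPoints(a[2])]); print("   corners",bx.tolist()); d=bx[1]-bx[0]; d2=bx[2]-bx[1]
            print("   len,ang",[(np.hypot(*q),np.degrees(np.arctan2(q[1],q[0]))) for q in(d,d2)], "centre",bx.mean(0))
    except ValueError: print(k,"none")
# stock: difference from bench colour
for n,roi in(("top",(240,120,400,278)),("scene",(225,160,405,280))):
    f=cv2.GaussianBlur(C[n]["frame"],(3,3),0).astype(int); x0,y0,x1,y1=roi; bg=np.median(f[y0:y1,x0:x1].reshape(-1,3),0); d=np.abs(f-bg).max(2)>28
    m=np.zeros_like(d); m[y0:y1,x0:x1]=d[y0:y1,x0:x1]
    print(n,bg)
    for b in blobs(m,60): print("  ",b[0],b[1],"z10:",onz(C[n],b[0],10)[:2],np.array(b[2][1]),"%.1f"%b[2][2])
E
python3 m.py
```

```text
brass [383.8 257.3] 28.0 [248.8 204.2] 381.0 tri [ 423.5 -123.    17.8] gap 21.6 rect [381.1 257.9] [ 9.6 24.2] 29.7
stone [368.1 139. ] 386.0 [301.3 258.4] 364.5 tri [ 655.6 -106.     9.6] gap 0.1 rect [368. 139.] [22. 22.] 90.0
blackdisc [263. 194.] 367.0 [357.5 202.1] 226.5 tri [545.9 106.6   9.4] gap 0.0 rect [263. 194.] [22.6 21.2] 45.0
bluehead [331.6 245.5] 99.5 [284.2 196.6] 114.0 tri [442.4 -29.4  14.8] gap 0.2 rect [331.5 245.5] [11.2 10.3] 63.4
blueboard [160.8 170.9] 5806.0 [437.9 188.9] 2154.5 tri [594.  311.    3.6] gap 1.4 rect [160.8 170.9] [63.3 94.5] 76.7
   corners [[634.4519193928238, 415.8123135056993], [677.4050463553564, 233.4579192577354], [553.2334930209164, 204.18285151074633], [511.3975412535277, 385.78686149215076]]
   len,ang [(np.float64(187.34485906317605), np.float64(-76.74572313626099)), (np.float64(127.57587643860602), np.float64(-166.73402278599522))] centre [594.1 309.8]
redboard [469.  192.6] 5610.0 [180.5 267. ] 4130.0 tri [ 545.  -314.3    1.3] gap 3.5 rect [469.2 192.5] [63.  91.9] 78.1
   corners [[589.8318924114161, -206.1370091618906], [627.
[... 1594 characters left out ...]
.] 90.0
   [301.3 258.7] 429.5 z10: [ 656.8 -106.7] [21. 25.] 90.0
   [230.8 257.8] 209.0 z10: [ 580.2 -223.8] [16. 24.] 0.0
   [344.4 242.4] 266.5 z10: [657.9  -5.1] [21. 17.] 0.0
   [274.1 232.6] 175.0 z10: [ 550.4 -112.1] [ 8.2 39.4] 86.5
   [317.4 221.1] 85.5 z10: [562.8 -12.2] [ 7. 22.] 90.0
   [386.5 225.1] 262.5 z10: [654.9 106.1] [18.4 18.4] 45.0
   [317.1 212.1] 84.0 z10: [532.4   5.5] [10. 10.] 90.0
   [357.5 202. ] 292.0 z10: [546.5 106.2] [16. 21.] 90.0
   [248.7 204.4] 435.0 z10: [ 421.6 -111.2] [21. 25.] 90.0
   [399.8 192.2] 89.5 z10: [564.8 215.7] [14. 11.] 90.0
   [288.9 193. ] 261.5 z10: [427.1  -8.9] [14.1 29.7] 45.0
   [330.9 175.6] 503.0 z10: [410.8 120.3] [25. 23.] 90.0
```

>>> carry_out:
  rows:
    - [10,-25,-2,0,0,0.02,76]
    - [16,-40,-2,0,0,0.02,76]
    - [17,-42,-2,0,0,0.02,76]
    - [17,-42,-2,0,0,0.02,76]
    - [17,-42,-2,0,0,0.02,76]
    - [17,-42,-2,0,0,0.02,76]
    - [17,-42,-2,0,0,0.03,76]
    - [17,-42,-2,0,0,0.03,76]
    - [17,-42,-2,0,0,0.03,76]
    - [17,-42,-2,0,0,0.03,76]
    - [17,-42,-2,0,0,0.02,76]
    - [17,-42,-2,0,0,0.02,76]

```text
time_s: 1.45
tcp_pos: [354.1, 66.1, 207.8]
ee_rot: [-180.0, 0.1, -179.8]
contact_force: [1.5, 0.5, -0.5]
grip_width: 75.7
grip_force: 0.0
```

>>> carry_out:
  rows:
    - [17,-42,-2,0,0,0,76]
    - [17,-42,-2,0,0,0,76]
    - [17,-42,-2,0,0,0,76]
    - [17,-42,-2,0,0,0,76]
    - [10,-25,-2,0,0,0,76]
    - [5,-10,0,0,0,0,76]
    - [0,0,0,0,0,0,76]

```text
time_s: 2.15
tcp_pos: [436.8, -135.6, 197.5]
ee_rot: [180.0, -0.0, -180.0]
contact_force: [-0.4, 0.8, 0.2]
grip_width: 76.1
grip_force: 0.0
```

Run:
```python
from plant import r
import pickle
from h import *
c=r.read_camera("wrist"); pickle.dump(c,open("w1.pkl","wb")); cv2.imwrite("pics/w1.png",c["frame"][:,:,::-1]); print(c["pose"])
def px(P): q=np.linalg.inv(c["pose"])@[*P,1]; q=c["K"]@q[:3]; return q[:2]/q[2]
print(px((425,-112.5,22)),px((425,-112.5,0)))
```

```text
[[  -0.     1.     0.2  369.7]
 [   1.     0.     0.  -136.2]
 [  -0.     0.2   -1.   350.1]
 [   0.     0.     0.     1. ]]
[343.6 172.5] [342.2 169.2]
```

View pics/w1.png

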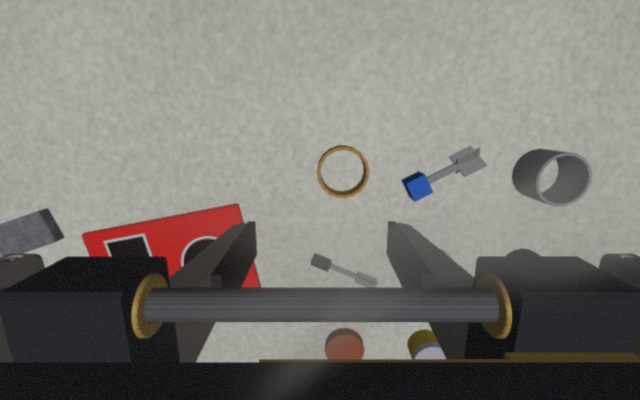

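Wrist view: brass ring about (343,171), very near its predicted pixel. The broad vane is at (445,172), steel ring (552,178), narrow vane (344,270), stone (344,345).

>>> carry_out:
  rows:
    - [-4,8,-30,0,0,0,76]
    - [-4,8,-35,0,0,0,76]
    - [-3,7,-25,0,0,0,76]
    - [0,0,-5,0,0,0,76]

```text
time_s: 2.6
tcp_pos: [422.8, -108.6, 99.7]
ee_rot: [179.8, -0.3, -179.7]
contact_force: [0.0, -1.1, -0.9]
grip_width: 76.3
grip_force: 0.0
```

```bash
cat > ring.py <<'E'
from plant import r
import pickle
from h import *
def load(n): return pickle.load(open(n,"rb"))
def snap(n):
    c=r.read_camera("wrist"); pickle.dump(c,open(n,"wb")); cv2.imwrite("pics/"+n.replace("pkl","png"),c["frame"][:,:,::-1]); return c
def px(c,P): q=np.linalg.inv(c["pose"])@[*P,1]; q=c["K"]@q[:3]; return q[:2]/q[2]
def near(c,f,P,rad,amin=60):
    """largest blob of colour f within rad px of where P should be"""
    h=hsv(c["frame"]); m=f(h[...,0],h[...,1],h[...,2]); p=px(c,P)
    yy,xx=np.mgrid[:400,:640]; m&=(np.hypot(xx-p[0],yy-p[1])<rad)
    return max(blobs(m,amin),key=lambda t:t[1])
BR=lambda h,S,V:(h>10)&(h<30)&(S>90)
ST=lambda h,S,V:((h<14)|(h>170))&(S>100)
E
python3 - <<'E'
from ring import *
print(r.get_obs()["tcp_pos"])
a,b=load("w1.pkl"),snap("w2.pkl"); P=(425,-112.5,11)
A,B=near(a,BR,P,45),near(b,BR,P,70)
print(A[:3],B[:3]); print(tri(a,A[0],b,B[0]))
for z in(0,11,22): print(onz(a,A[0],z),onz(b,B[0],z))
t=r.read_camera("top"); print(onz(t,(373.2,253.0),11))
E
```

```text
[ 422.8 -108.6   99.7]
(array([342.5, 171.5]), 1986.5, ((343.0, 171.5), (51.0, 50.0), 90.0)) (array([311.8, 196.9]), 609.5, ((313.761474609375, 208.12844848632812), (66.23851776123047, 69.48948669433594), 61.69924545288086))
(array([ 426.8, -114.1,  -18.3]), np.float64(9.898069850205829))
[ 427.6 -112.2    0. ] [ 418.3 -116.7    0. ]
[ 425.8 -112.9   11. ] [ 415.6 -116.4   11. ]
[ 424.  -113.7   22. ] [ 412.9 -116.1   22. ]
[ 426.1 -112.7   11. ]
```

```bash
cat >> ring.py <<'E'
def hull(c,f,P,rad):
    h=hsv(c["frame"]); m=f(h[...,0],h[...,1],h[...,2]); p=px(c,P); yy,xx=np.mgrid[:400,:640]
    m&=(np.hypot(xx-p[0],yy-p[1])<rad); m=cv2.morphologyEx(m.astype(np.uint8),cv2.MORPH_OPEN,np.ones((2,2),np.uint8))
    k=cv2.convexHull(cv2.findNonZero(m)); M=cv2.moments(k); return np.array([M["m10"],M["m01"]])/M["m00"],cv2.boundingRect(k),M["m00"]
E
python3 - <<'E'
from ring import *
a,b=load("w1.pkl"),load("w2.pkl"); P=(425.8,-113,11)
A,B=hull(a,BR,P,40),hull(b,BR,P,48); print(A,B,px(b,P)); print(tri(a,A[0],b,B[0]))
for z in(11,22): print(onz(a,A[0],z),onz(b,B[0],z))
E
```

```text
(array([343.5, 172.5]), (319, 147, 51, 52), 2019.0) (array([315.4, 209.6]), (281, 175, 70, 71), 3677.0) [316.1 209.2]
(array([ 425.8, -112.8,   14.2]), np.float64(1.9326282178920517))
[ 426.9 -111.8   11. ] [ 426.1 -113.6   11. ]
[ 425.1 -112.6   22. ] [ 422.9 -113.4   22. ]
```

>>> carry_out:
  rows:
    - [2,-3,-25,0,0,0,76]
    - [1,-1.4,-30,0,0,0,76]
    - [0,0,-15,0,0,0,76]
    - [0,0,-8,0,0,0,76]
    - [0,0,-2,0,0,0,50]
    - [0,0,0,0,0,0,45]
    - [0,0,0,0,0,0,45]
    - [0,0,0,0,0,0,45]
    - [0,0,0,0,0,0,45]
  newtons: 20

```text
time_s: 3.6
tcp_pos: [429.7, -117.0, 23.8]
ee_rot: [-179.9, 0.1, -179.9]
contact_force: [-0.6, 0.2, 5.9]
grip_width: 55.1
grip_force: 19.8
```

>>> carry_out:
  rows:
    - [0,0,10,0,0,0,45]
    - [0,0,30,0,0,0,45]
    - [5,10,40,0,0,0,45]
    - [14,30,20,0,0,0,45]
    - [18,40,6,0,0,0,45]
    - [18,40,0,0,0,0,45]
    - [18,40,0,0,0,0,45]
    - [18,40,0,0,0,0,45]
    - [18,40,0,0,0,0,45]
    - [18,40,0,0,0,0,45]
    - [18,40,0,0,0,0,45]
    - [18,40,0,0,0,0,45]

```text
time_s: 4.8
tcp_pos: [591.9, 245.2, 129.0]
ee_rot: [-180.0, -0.0, -179.9]
contact_force: [0.1, -0.1, -0.4]
grip_width: 55.0
grip_force: 19.8
```

>>> carry_out:
  rows:
    - [16,35,0,0,0,0,45]
    - [10,22,0,0,0,0,45]
    - [4,10,0,0,0,0,45]
    - [0,0,0,0,0,0,45]
    - [0,0,0,0,0,0,45]

```text
time_s: 5.3
tcp_pos: [621.3, 309.5, 128.5]
ee_rot: [-180.0, -0.0, -179.9]
contact_force: [-0.4, -0.2, -1.4]
grip_width: 55.1
grip_force: 19.8
```

Run:
```python
from ring import *
c=snap("w3.pkl"); o=r.get_obs(); print(o["tcp_pos"],o["ee_rot"],o["grip_width"],o["contact_force"])
print(px(c,(584.3,353.6,8)),px(c,(604.8,266.7,8)),px(c,(*(o["tcp_pos"][:2]),o["tcp_pos"][2]-2)))
```

```text
[621.4 309.2 128.6] [-180.    -0.  -179.9] 54.980717837294755 [-1.2  0.2 -0.5]
[372.7 154.6] [273.9 177.5] [321.8 248.9]
```

View pics/w3.png

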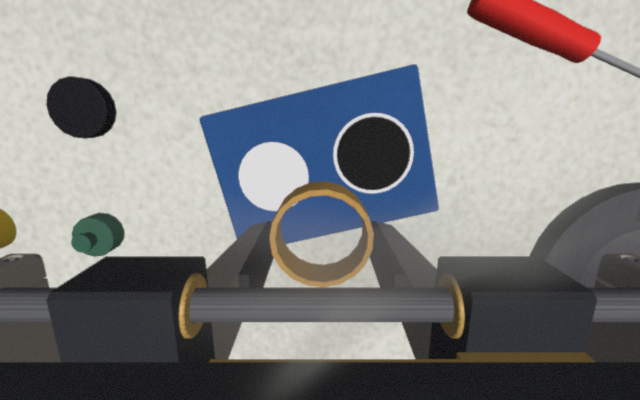

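Wrist view: blue board with its black circle at about (373,153), white disc (273,176), and the brass ring level in the jaws at about (322,238).

Run:
```python
from ring import *
c=load("w3.pkl"); T=np.array([621.4,309.2,128.6])
DK=lambda h,S,V:V<60
WH=lambda h,S,V:(S<40)&(V>150)
A=hull(c,DK,(584.3,353.6,8),34); B=max(blobs(((lambda h:(h[...,1]<60)&(h[...,2]>140))(hsv(c["frame"])))),key=lambda t:0 if np.hypot(*(t[0]-[273,176]))>12 else t[1])
print("circle",A,onz(c,A[0],8)); print("disc",B[0],B[1],onz(c,B[0],8))
h=hsv(c["frame"]); m=BR(h[...,0],h[...,1],h[...,2]); m[:175]=0;m[290:]=0;m[:,:262]=0;m[:,385:]=0
p=cv2.findNonZero(m.astype(np.uint8)); print(cv2.boundingRect(p))
for y in range(180,290,5):
    xs=np.where(m[y])[0]; print(y,xs.min() if len(xs) else None,xs.max() if len(xs) else None,end=';')
ys=np.where(m[:,322])[0]; print(ys)
for pz in((322,192),(322,286),(271,238),(373,238)): print(pz,onz(c,pz,126.8)-T)
```

```text
circle (array([373.7, 155.4]), (340, 122, 68, 68), 3563.0) [585.1 354.4   8. ]
disc [271.3 174.1] 3421.0 [601.7 264.5   8. ]
(270, 183, 103, 104)
180 None None;185 306 337;190 296 347;195 290 354;200 285 357;205 282 361;210 279 364;215 276 366;220 274 368;225 271 371;230 271 372;235 270 372;240 270 372;245 270 371;250 271 371;255 272 369;260 276 366;265 279 363;270 284 358;275 289 353;280 297 344;285 313 329;[183 184 185 186 187 188 189 190 191 192 193 194 281 282 283 284 285 286]
(322, 192) [-31.2   0.   -1.8]
(322, 286) [21.7  0.2 -1.8]
(271, 238) [ -6.3 -26.8  -1.8]
(373, 238) [-6.4 26.9 -1.8]
```

>>> carry_out:
  rows:
    - [-15,20,-5,0,0,0,45]
    - [-15,20,-20,0,0,0,45]
    - [-3,4.7,-25,0,0,0,45]
    - [0,0,-20,0,0,0,45]
    - [0,0,-14,0,0,0,45]
    - [0,0,-7,0,0,0,45]
    - [0,0,-3,0,0,0,45]
    - [0,0,-2,0,0,0,45]
    - [0,0,0,0,0,0,45]

```text
time_s: 6.25
tcp_pos: [589.4, 355.2, 33.4]
ee_rot: [180.0, 0.1, -179.9]
contact_force: [-0.1, -0.6, -0.1]
grip_width: 55.1
grip_force: 19.8
```

>>> carry_out:
  rows:
    - [-1,-1,-1,0,0,0,45]
    - [0,0,-0.8,0,0,0,45]
    - [0,0,0,0,0,0,45]
    - [0,0,0,0,0,0,66]
    - [0,0,0,0,0,0,72]
    - [0,0,0,0,0,0,72]
    - [0,0,10,0,0,0,72]
    - [0,0,30,0,0,0,72]
    - [10,-10,40,0,0,0,72]
    - [15,-20,20,0,0,0,72]
    - [0,0,0,0,0,0,72]
    - [0,0,0,0,0,0,72]

```text
time_s: 7.45
tcp_pos: [612.7, 324.2, 131.0]
ee_rot: [180.0, 0.0, -179.9]
contact_force: [0.1, 0.0, -0.5]
grip_width: 72.2
grip_force: 0.0
```

Run:
```python
from ring import *
c=snap("w4.pkl"); o=r.get_obs(); print(o["tcp_pos"],o["contact_force"])
A=hull(c,BR,(584.3,353.6,19),60); print(A,onz(c,A[0],19),onz(c,A[0],30))
print(px(c,(584.3,353.6,8)))
```

```text
[611.5 324.4 129.5] [ 0.1  1.  -0. ]
(array([357.8, 164.6]), (324, 131, 68, 68), 3609.5) [583.4 354.8  19. ] [581.9 353.5  30. ]
[355.  163.8]
```

View pics/w4.png

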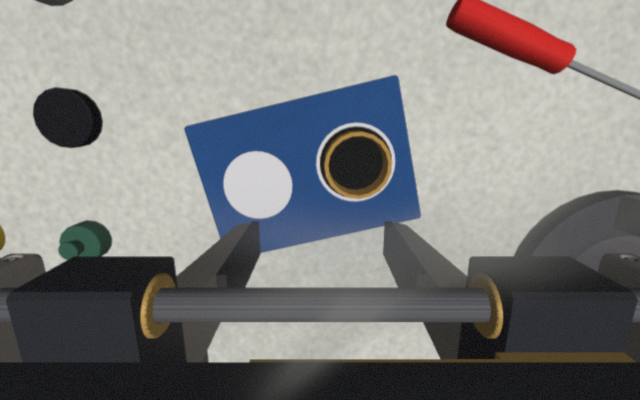

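Wrist view: brass ring (357.8,164.6) standing inside the outlined circle at about (356,162), with the white disc at (258,185). I'll measure both precisely.

```bash
cat >> ring.py <<'E'
def white(c,P,rad):
    "outer contour of the white marking about P: centre pixel and extents"
    f=cv2.GaussianBlur(c["frame"],(3,3),0).astype(int); p=px(c,P); yy,xx=np.mgrid[:400,:640]
    m=(f.min(2)>105)&(np.hypot(xx-p[0],yy-p[1])<rad)
    k=cv2.convexHull(cv2.findNonZero(m.astype(np.uint8))); return cv2.fitEllipse(k)
E
python3 - <<'E'
from ring import *
c=load("w4.pkl")
for P,rad in(((584.3,353.6,8),44),((604.8,266.7,8),44)):
    e=white(c,P,rad); print(e,onz(c,e[0],8))
A=near(c,BR,(584.3,353.6,19),60); e=cv2.fitEllipse(cv2.convexHull(A[3])); print(e,onz(c,e[0],30),onz(c,e[0],25))
E
```

```text
((355.24200439453125, 161.51507568359375), (78.70597076416016, 80.6436767578125), 47.60118865966797) [582.3 353.7   8. ]
((257.38336181640625, 184.58340454101562), (67.24000549316406, 70.82154083251953), 124.02738952636719) [603.2 266.1   8. ]
((356.84210205078125, 163.63023376464844), (67.49527740478516, 68.67715454101562), 47.77268600463867) [581.1 352.7  30. ] [581.8 353.3  25. ]
```

>>> carry_out:
  rows:
    - [2,-20,0,0,0,0,68]
    - [4,-38,0,0,0,0,68]
    - [4,-42,0,0,0,0,68]
    - [4,-42,0,0,0,0,68]
    - [4,-42,0,0,0,0,68]
    - [4,-42,0,0,0,0,68]
    - [4,-42,0,0,0,0,68]
    - [4,-42,0,0,0,0,68]
    - [4,-42,0,0,0,0,68]
    - [4,-42,0,0,0,0,68]
    - [3,-25,0,0,0,0,68]
    - [2,-11,0,0,0,0,68]

```text
time_s: 8.7
tcp_pos: [654.3, -108.3, 129.2]
ee_rot: [180.0, -0.2, 180.0]
contact_force: [-0.5, 0.3, -0.1]
grip_width: 67.9
grip_force: 0.0
```

>>> carry_out:
  rows:
    - [0,0,0,0,0,0,68]
    - [0,0,0,0,0,0,68]

```text
time_s: 8.9
tcp_pos: [655.1, -104.5, 130.0]
ee_rot: [179.9, -0.1, -179.8]
contact_force: [0.3, 0.6, -0.5]
grip_width: 68.1
grip_force: 0.0
```

Run:
```python
from ring import *
c=snap("w5.pkl"); a=load("w1.pkl"); o=r.get_obs(); print(o["tcp_pos"],o["ee_rot"])
A=hull(c,ST,(655.6,-106,10),50); print(A,onz(c,A[0],12),px(c,(655.6,-106,10)))
t=r.read_camera("top"); print(onz(t,(368.1,139),12),tri(t,(368.1,139),c,A[0]))
```

```text
[ 655.3 -104.1  130.3] [ 180.    -0.1 -179.8]
(array([320.1, 196.2]), (294, 170, 53, 53), 2182.0) [ 654.9 -106.    12. ] [320.1 196.4]
[ 655.1 -105.6   12. ] (array([ 655.6, -106.1,    9.1]), np.float64(0.06560177765715364))
```

>>> carry_out:
  rows:
    - [0,-1.5,-25,0,0,0,68]
    - [0,0,-35,0,0,0,68]
    - [0,0,-28,0,0,0,68]
    - [0,0,-14,0,0,0,68]
    - [0,0,-7,0,0,0,68]
    - [0,0,-1.5,0,0,0,68]
    - [0,0,0,0,0,0,55]
    - [0,0,0,0,0,0,45]
    - [0,0,0,0,0,0,40]
    - [0,0,0,0,0,0,40]
    - [0,0,0,0,0,0,40]
  newtons: 20

```text
time_s: 10.1
tcp_pos: [656.8, -107.6, 21.9]
ee_rot: [-180.0, 0.1, -179.9]
contact_force: [0.2, 0.3, 6.7]
grip_width: 49.3
grip_force: 20.0
```

>>> carry_out:
  rows:
    - [0,0,10,0,0,0,40]
    - [0,0,30,0,0,0,40]
    - [0,10,40,0,0,0,40]
    - [-1,25,20,0,0,0,40]
    - [-1,40,8,0,0,0,40]
    - [-2,42,0,0,0,0,40]
    - [-2,42,0,0,0,0,40]
    - [-2,42,0,0,0,0,40]
    - [-2,42,0,0,0,0,40]
    - [-2,42,0,0,0,0,40]
    - [-2,42,0,0,0,0,40]
    - [-2,30,0,0,0,0,40]

```text
time_s: 11.3
tcp_pos: [638.9, 252.3, 128.5]
ee_rot: [180.0, -0.0, -179.8]
contact_force: [0.2, 0.1, -0.2]
grip_width: 49.3
grip_force: 20.0
```

>>> carry_out:
  rows:
    - [0,12,0,0,0,0,40]
    - [0,4,0,0,0,0,40]
    - [0,0,0,0,0,0,40]
    - [0,0,0,0,0,0,40]

```text
time_s: 11.7
tcp_pos: [640.0, 264.1, 128.3]
ee_rot: [-180.0, -0.0, -180.0]
contact_force: [-1.1, -0.6, -1.3]
grip_width: 48.9
grip_force: 20.0
```

Run:
```python
from ring import *
c=snap("w6.pkl"); o=r.get_obs(); T=o["tcp_pos"]; print(T,o["ee_rot"],o["grip_width"])
e=white(c,(604.8,266.7,8),44); print(e,onz(c,e[0],8))
h=hsv(c["frame"]); m=ST(h[...,0],h[...,1],h[...,2]); m[:150]=0;m[:,:240]=0;m[:,400:]=0; b=max(blobs(m),key=lambda t:t[1])
print(b[:2],cv2.boundingRect(b[3])); print(cv2.fitEllipse(cv2.convexHull(b[3])))
print(onz(c,b[0],T[2]-12)-T,px(c,T-[0,0,12]))
```

```text
[640.1 264.1 128.3] [-180.   -0. -180.] 49.06015772354349
((324.4779968261719, 154.87001037597656), (72.41039276123047, 72.5546646118164), 36.68770217895508) [603.5 266.2   8. ]
(array([321.2, 237.4]), 5714.0) (278, 195, 87, 86)
((321.14141845703125, 237.37820434570312), (85.53172302246094, 86.69302368164062), 78.51908874511719)
[ -2.5  -0.6 -12. ] [322.3 241.6]
```

View pics/w6.png

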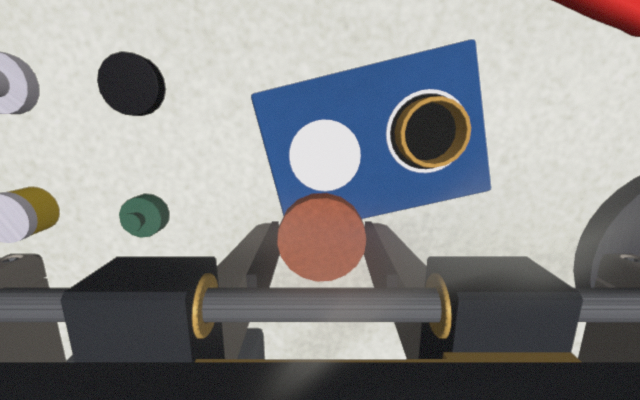

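The stone is held level at (321,237). The white disc is clear at (324.5,155), and the brass ring is still in its circle (432,131).

>>> carry_out:
  rows:
    - [-15,2,-10,0,0,0,40]
    - [-17,0.5,-25,0,0,0,40]
    - [-2,0,-28,0,0,0,40]
    - [0,0,-18,0,0,0,40]
    - [0,0,-9,0,0,0,40]
    - [0,0,-5,0,0,0,40]
    - [0,0,-2,0,0,0,40]
    - [0,0,0,0,0,0,40]
    - [0,0,0,0,0,0,40]

```text
time_s: 12.65
tcp_pos: [606.6, 268.4, 32.4]
ee_rot: [180.0, 0.1, -179.9]
contact_force: [-0.2, 1.1, -0.3]
grip_width: 49.5
grip_force: 20.0
```

>>> carry_out:
  rows:
    - [0,-1,-1,0,0,0,40]
    - [0,0,-1.2,0,0,0,40]
    - [0,0,0,0,0,0,40]
    - [0,0,0,0,0,0,56]
    - [0,0,0,0,0,0,62]
    - [0,0,0,0,0,0,62]
    - [0,0,8,0,0,0,62]
    - [0,0,30,0,0,0,62]
    - [12,0,40,0,0,0,62]
    - [12,0,20,0,0,0,62]
    - [0,0,0,0,0,0,62]
    - [0,0,0,0,0,0,62]

```text
time_s: 13.85
tcp_pos: [629.3, 267.1, 126.7]
ee_rot: [-180.0, -0.0, -179.9]
contact_force: [-0.6, -0.6, -1.4]
grip_width: 62.1
grip_force: 0.0
```

Run:
```python
from ring import *
c=snap("w7.pkl"); o=r.get_obs(); T=o["tcp_pos"]; print(T,o["ee_rot"],o["contact_force"])
e=white(c,(604.0,266.4,8),44); print(e,onz(c,e[0],8))
A=hull(c,ST,(604,266.4,20),50); print(A,onz(c,A[0],20))
B=hull(c,BR,(582.3,353.5,20),50); print(B,onz(c,B[0],26))
```

```text
[628.2 267.  125.2] [-180.    -0.2 -179.9] [-1.3  0.4 -0.5]
((320.7731628417969, 167.0967559814453), (71.67245483398438, 71.9791488647461), 94.12704467773438) [603.1 266.1   8. ]
(array([322.3, 170.6]), (294, 143, 57, 56), 2490.5) [604.3 267.4  20. ]
(array([428.7, 145.3]), (392, 111, 75, 70), 4104.5) [582.7 352.8  26. ]
```

>>> carry_out:
  rows:
    - [-5,-15,0,0,0,0,50]
    - [-11,-36,2,0,0,0,50]
    - [-12,-40,3,0,0,0,50]
    - [-12,-40,0,0,0,0,50]
    - [-12,-40,0,0,0,0,50]
    - [-12,-40,0,0,0,0,50]
    - [-10,-35,0,0,0,0,50]
    - [-5,-18,0,0,0,0,50]
    - [-2,-6,0,0,0,0,50]
    - [0,0,0,0,0,0,50]
    - [0,0,0,0,0,0,50]

```text
time_s: 15.0
tcp_pos: [548.2, -1.7, 131.3]
ee_rot: [180.0, -0.1, -179.8]
contact_force: [-0.9, 0.1, -0.3]
grip_width: 50.1
grip_force: 0.0
```

Run:
```python
from ring import *
c=snap("w8.pkl"); o=r.get_obs(); T=o["tcp_pos"]; print(T,o["ee_rot"])
t=r.read_camera("top"); print(onz(t,(317.3,194),12),onz(t,(317.3,194),34)); print(px(c,(546,-2,12)),px(c,(546,-2,34)))
```

```text
[548.5  -1.6 131.5] [ 180.    -0.1 -179.8]
[544.9  -2.1  12. ] [544.   -1.6  34. ]
[321.5 193.7] [321.5 199.8]
```

View pics/w8.png

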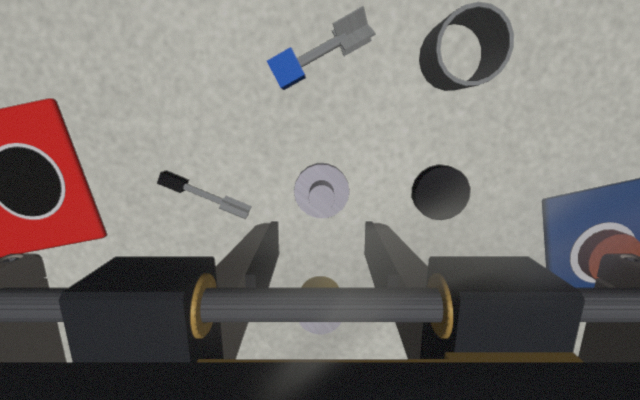

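Wrist view: cap disc centred at about (321.5,190) with the boss at (320.5,196). The broad vane is at (320,48), the steel ring (472,45) and the narrow vane (205,195).

```bash
cat >> ring.py <<'E'
def cap(c,P,rad):
    f=cv2.GaussianBlur(c["frame"],(5,5),0).astype(int); p=px(c,P); yy,xx=np.mgrid[:400,:640]
    m=(f[...,2]-f[...,1]>3)&(np.hypot(xx-p[0],yy-p[1])<rad); b=max(blobs(m),key=lambda t:t[1])
    return cv2.fitEllipse(cv2.convexHull(b[3])),b[0],b[1]
E
python3 - <<'E'
from ring import *
c=load("w8.pkl"); A=cap(c,(546,-2,12),45); print(A,onz(c,A[0][0],12),onz(c,A[0][0],10))
t=r.read_camera("top"); B=None
f=cv2.GaussianBlur(t["frame"],(3,3),0).astype(int); m=(f[...,2]-f[...,1]>4); m[:175]=0;m[215:]=0;m[:,:298]=0;m[:,340:]=0
b=max(blobs(m,30),key=lambda t:t[1]); print(b[:3],onz(t,b[0],14)); print(tri(t,b[0],c,A[0][0]))
E
```

```text
(((321.1355285644531, 190.46102905273438), (53.01654815673828, 53.745418548583984), 90.24946594238281), array([321.2, 190.4]), 2177.0) [543.1  -2.4  12. ] [543.5  -2.3  10. ]Traceback (most recent call last):
  File "<stdin>", line 5, in <module>
ValueError: max() iterable argument is empty
```

>>> carry_out:
  rows:
    - [-3,-0.6,-20,0,0,0,50]
    - [-1.8,0,-30,0,0,0,50]
    - [0,0,-25,0,0,0,50]
    - [0,0,-14,0,0,0,50]
    - [0,0,-6,0,0,0,50]
    - [0,0,-3,0,0,0,50]
    - [0,0,0,0,0,0,35]
    - [0,0,0,0,0,0,20]
    - [0,0,0,0,0,0,15]
    - [0,0,0,0,0,0,15]
    - [0,0,0,0,0,0,15]
  newtons: 25

```text
time_s: 16.25
tcp_pos: [544.5, -3.4, 34.9]
ee_rot: [-180.0, 0.1, -179.9]
contact_force: [0.2, 0.8, 3.9]
grip_width: 20.7
grip_force: 25.0
```

>>> carry_out:
  rows:
    - [0,0,10,0,0,0,15]
    - [0,0,30,0,0,0,15]
    - [3,10,40,0,0,0,15]
    - [9,25,25,0,0,0,15]
    - [14,39,0,0,0,0,15]
    - [14,39,0,0,0,0,15]
    - [14,39,0,0,0,0,15]
    - [14,39,0,0,0,0,15]
    - [13,36,0,0,0,0,15]
    - [9,26,0,0,0,0,15]
    - [5,13,0,0,0,0,15]
    - [1,4,0,0,0,0,15]

```text
time_s: 17.45
tcp_pos: [639.8, 268.1, 139.1]
ee_rot: [-180.0, -0.0, -179.8]
contact_force: [-0.8, -0.1, -1.7]
grip_width: 20.3
grip_force: 25.0
```

>>> carry_out:
  rows:
    - [0,0,0,0,0,0,15]
    - [0,0,0,0,0,0,15]

```text
time_s: 17.65
tcp_pos: [639.6, 265.7, 139.1]
ee_rot: [-180.0, -0.0, -179.9]
contact_force: [0.3, -0.0, -1.4]
grip_width: 20.5
grip_force: 25.0
```

Run:
```python
from ring import *
c=snap("w9.pkl"); o=r.get_obs(); T=o["tcp_pos"]; print(T,o["ee_rot"],o["grip_width"])
A=hull(c,ST,(604,267,20),45); print(A,onz(c,A[0],21))
print(cap(c,T-[0,0,22],75),px(c,T-[0,0,22]),px(c,T-[0,0,23]-[2,0,0]))
```

```text
[639.7 265.6 139.2] [-180.    -0.  -179.9] 20.6034159114397
(array([324.1, 157.2]), (297, 130, 55, 55), 2340.5) [604.8 267.4  21. ]
(((328.5086364746094, 214.7138671875), (109.75508880615234, 128.6786651611328), 112.89387512207031), array([327.1, 212.5]), 6237.5) [322.1 235.4] [322.1 231.6]
```

View pics/w9.png

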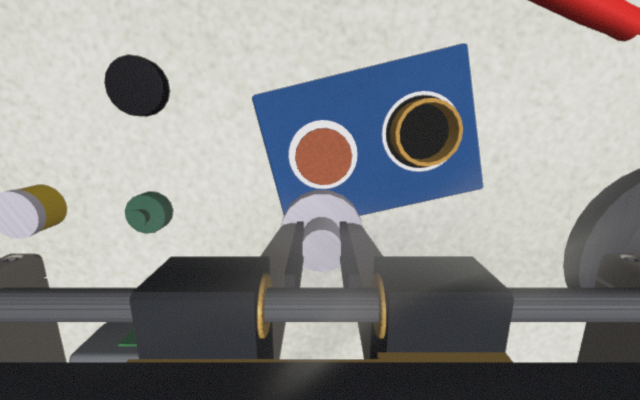

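The stone sits inside the white disc at (324,157). The cap is upright in the jaws, with its disc arc centred at about (322,233), so about 1 mm nearer the robot than the TCP.

>>> carry_out:
  rows:
    - [-14,1.7,-10,0,0,0,15]
    - [-16,0,-20,0,0,0,15]
    - [-4,0,-22,0,0,0,15]
    - [0,0,-14,0,0,0,15]
    - [0,0,-8,0,0,0,15]
    - [0,0,-4,0,0,0,15]
    - [0,0,-2,0,0,0,15]
    - [0,0,0,0,0,0,15]
    - [0,0,0,0,0,0,15]

```text
time_s: 18.6
tcp_pos: [606.6, 268.5, 60.0]
ee_rot: [180.0, 0.1, -179.9]
contact_force: [-0.2, -0.4, -0.2]
grip_width: 20.6
grip_force: 25.0
```

>>> carry_out:
  rows:
    - [-1,-1,-1.2,0,0,0,15]
    - [0,0,-1,0,0,0,15]
    - [0,0,-0.6,0,0,0,15]
    - [0,0,0,0,0,0,15]
    - [0,0,0,0,0,0,15]

```text
time_s: 19.1
tcp_pos: [605.0, 267.3, 56.9]
ee_rot: [-180.0, 0.0, -179.9]
contact_force: [-2.5, -1.8, 3.6]
grip_width: 20.6
grip_force: 25.0
```

Contact made (3.6 N up). I'll release, lift and check.

>>> carry_out:
  rows:
    - [0,0,0,0,0,0,30]
    - [0,0,0,0,0,0,36]
    - [0,0,0,0,0,0,36]
    - [0,0,10,0,0,0,36]
    - [0,0,30,0,0,0,36]
    - [10,0,30,0,0,0,60]
    - [15,0,10,0,0,0,70]
    - [0,0,0,0,0,0,70]
    - [0,0,0,0,0,0,70]

```text
time_s: 20.0
tcp_pos: [629.5, 267.3, 136.0]
ee_rot: [-180.0, -0.0, -179.9]
contact_force: [-0.5, -1.4, -1.1]
grip_width: 65.5
grip_force: 0.0
```

Run:
```python
from ring import *
c=snap("w10.pkl"); o=r.get_obs(); T=o["tcp_pos"]; print(T,o["ee_rot"])
A=hull(c,ST,(604,267,16),45); print(A,px(c,(604.3,267.2,34))); print(onz(c,A[0],21))
print(px(c,(603.5,266.3,8)),px(c,(582.5,353.5,30)))
```

```text
[628.7 267.2 135. ] [-180.    -0.1 -179.9]Traceback (most recent call last):
  File "<stdin>", line 3, in <module>
  File "ring.py", line 18, in hull
    k=cv2.convexHull(cv2.findNonZero(m)); M=cv2.moments(k); return np.array([M["m10"],M["m01"]])/M["m00"],cv2.boundingRect(k),M["m00"]
cv2.error: OpenCV(4.12.0) /io/opencv/modules/imgproc/src/convhull.cpp:143: error: (-215:Assertion failed) total >= 0 && (depth == CV_32F || depth == CV_32S) in function 'convexHull'
```

View pics/w10.png

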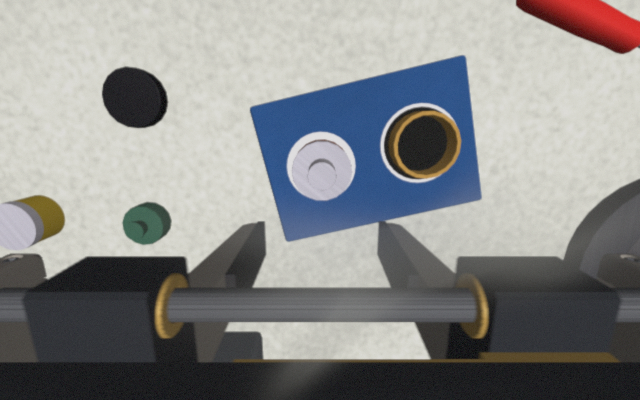

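Wrist view: the cap stands upright on the stone, covering it, concentric with the white disc at (322,167). The brass ring is in its circle (422,143).

>>> carry_out:
  rows:
    - [-12,-10,5,0,0,0,76]
    - [-28,-22,5,0,0,0,76]
    - [-34,-26,5,0,0,0,76]
    - [-34,-26,0,0,0,0,76]
    - [-34,-26,0,0,0,0,76]
    - [-30,-24,0,0,0,0,76]
    - [-20,-16,0,0,0,0,76]
    - [-9,-7,0,0,0,0,76]
    - [0,0,0,0,0,0,76]
    - [0,0,0,0,0,0,76]

```text
time_s: 21.05
tcp_pos: [429.3, 110.7, 151.2]
ee_rot: [180.0, 0.0, -179.9]
contact_force: [0.3, -1.2, 0.4]
grip_width: 76.1
grip_force: 0.0
```

Run:
```python
from ring import *
t,s=r.read_camera("top"),r.read_camera("scene"); print(tri(t,(261.6,252.9),s,(330.9,175.6)),onz(t,(261.6,252.9),21))
c=snap("w11.pkl"); o=r.get_obs(); T=o["tcp_pos"]; print(T,o["ee_rot"])
P=(427,109,21); print(px(c,P),px(c,(427,109,0)),px(c,(427,109,42)))
# stone vs cap in the scene view
h=hsv(s["frame"]); m=ST(h[...,0],h[...,1],h[...,2]); m[:150]=0;m[230:]=0;m[:,:400]=0;m[:,:]&=True; m[:,500:]=0
for b in blobs(m,5): print("stone",b[0],b[1],cv2.boundingRect(b[3]))
cv2.imwrite("pics/s11.png",cv2.resize(np.hstack([cv2.resize(s["frame"][145:225,385:495],None,fx=3,fy=3,interpolation=2),cv2.resize(c["frame"][100:300,180:460],(336,240))]),None,fx=1.15,fy=1.15)[:,:,::-1])
```

```text
(array([430. , 108. ,  23.2]), np.float64(0.35274667488055056)) [429.9 108.4  21. ]
[429.6 110.8 151.3] [ 180.     0.  -179.8]
[319.9 190.2] [320.  185.5] [319.8 195.6]
stone [427.7 195.1] 60.0 (418, 191, 20, 8)
stone [452.5 152. ] 132.0 (437, 150, 38, 6)
```

View pics/s11.png

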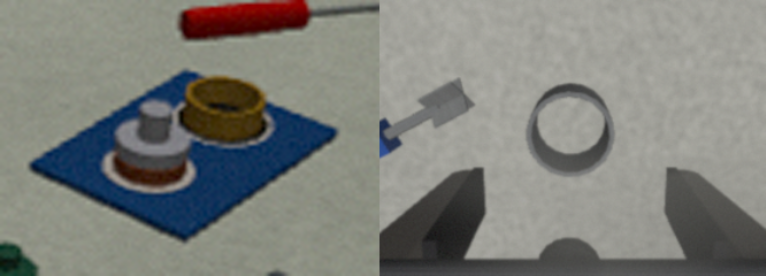

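The scene crop shows the cap squarely on the stone and the brass ring in its circle. The wrist crop shows the steel ring between the open fingers, with its rim at about (318,196) in the full frame.

Run:
```python
from ring import *
c=load("w11.pkl"); f=cv2.GaussianBlur(c["frame"],(3,3),0).astype(int); bg=np.median(f[100:200,200:280].reshape(-1,3),0); print(bg)
m=(f.max(2)<bg.max()-25); m[:145]=0;m[240:]=0;m[:,:270]=0;m[:,370:]=0
b=max(blobs(m),key=lambda t:t[1]); print(b[:2],cv2.boundingRect(b[3]))
x,y,w,hh=cv2.boundingRect(b[3]); 
for z in(42,): print("bottom",onz(c,(x+w/2,y+hh),z),"left",onz(c,(x,196),z),"right",onz(c,(x+w,196),z))
print("top",onz(c,(x+w/2,y),0))
```

```text
[163. 163. 156.]
(array([317.9, 193.9]), 3307.0) (286, 160, 64, 68)
bottom [456.6 107.4  42. ] left [427.4  79.8  42. ] right [427.3 135.1  42. ]
top [401.6 107.    0. ]
```

>>> carry_out:
  rows:
    - [-0.6,-3.4,-20,0,0,0,76]
    - [0,0,-35,0,0,0,76]
    - [0,0,-33,0,0,0,76]
    - [0,0,-20,0,0,0,76]
    - [0,0,-10,0,0,0,76]
    - [0,0,-4,0,0,0,76]
    - [0,0,0,0,0,0,60]
    - [0,0,0,0,0,0,48]
    - [0,0,0,0,0,0,45]
    - [0,0,0,0,0,0,45]
    - [0,0,0,0,0,0,45]
  newtons: 25

```text
time_s: 22.3
tcp_pos: [429.4, 107.0, 30.4]
ee_rot: [180.0, 0.1, -179.9]
contact_force: [-0.8, 0.8, 7.0]
grip_width: 54.4
grip_force: 25.0
```

>>> carry_out:
  rows:
    - [0,0,10,0,0,0,45]
    - [0,0,30,0,0,0,45]
    - [3,-10,45,0,0,0,45]
    - [11,-30,25,0,0,0,45]
    - [15,-41,0,0,0,0,45]
    - [15,-41,0,0,0,0,45]
    - [15,-41,0,0,0,0,45]
    - [15,-41,0,0,0,0,45]
    - [15,-41,0,0,0,0,45]
    - [15,-41,0,0,0,0,45]
    - [15,-41,0,0,0,0,45]
    - [15,-41,0,0,0,0,45]

```text
time_s: 23.5
tcp_pos: [562.1, -262.6, 139.2]
ee_rot: [180.0, -0.1, -179.9]
contact_force: [0.3, 0.8, -1.0]
grip_width: 54.7
grip_force: 25.0
```

>>> carry_out:
  rows:
    - [12,-30,0,0,0,0,45]
    - [6,-13,0,0,0,0,45]
    - [1,-4,0,0,0,0,45]
    - [0,0,0,0,0,0,45]
    - [0,0,0,0,0,0,45]

```text
time_s: 24.0
tcp_pos: [580.9, -306.9, 139.1]
ee_rot: [179.9, -0.0, -179.8]
contact_force: [-0.3, -0.0, -1.6]
grip_width: 54.8
grip_force: 25.0
```

Run:
```python
from ring import *
c=snap("w12.pkl"); o=r.get_obs(); T=o["tcp_pos"]; print(T,o["ee_rot"],o["grip_width"])
e=white(c,(537,-267.4,8),42); print(e,onz(c,e[0],8),px(c,(537,-267.4,8)),px(c,(554.8,-356,8)))
print("rim top centre if at TCP:",px(c,T+[0,0,11.6]))
```

```text
[ 580.9 -306.8  139.2] [ 180.    -0.  -179.8] 54.54701468193744
((364.3762512207031, 144.38345336914062), (78.05970764160156, 80.77566528320312), 37.98575973510742) [ 535.9 -268.7    8. ] [365.8 145.7] [268.1 165.1]
rim top centre if at TCP: [322.6 260.2]
```

View pics/w12.png

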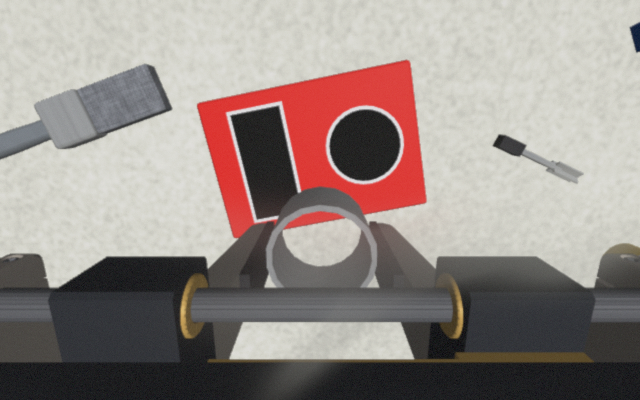

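The black circle is at (365,145). The steel ring's rim is centred at about (322.5,260), matching the TCP. The rectangle is at (265,162).

>>> carry_out:
  rows:
    - [-20,17,-8,0,0,0,45]
    - [-20,17,-20,0,0,0,45]
    - [-4.6,4.5,-28,0,0,0,45]
    - [0,0,-20,0,0,0,45]
    - [0,0,-12,0,0,0,45]
    - [0,0,-6,0,0,0,45]
    - [0,0,-3,0,0,0,45]
    - [0,0,0,0,0,0,45]
    - [0,0,0,0,0,0,45]

```text
time_s: 24.95
tcp_pos: [537.4, -270.1, 43.3]
ee_rot: [-179.9, 0.1, -179.9]
contact_force: [-0.1, 0.2, -1.5]
grip_width: 54.4
grip_force: 25.0
```

>>> carry_out:
  rows:
    - [-1,1.5,-2,0,0,0,45]
    - [0,0,-1.5,0,0,0,45]
    - [0,0,-1,0,0,0,45]
    - [0,0,0,0,0,0,45]
    - [0,0,0,0,0,0,45]

```text
time_s: 25.45
tcp_pos: [535.8, -268.1, 38.4]
ee_rot: [180.0, -0.0, -179.9]
contact_force: [-3.1, 2.0, 5.9]
grip_width: 54.4
grip_force: 25.0
```

>>> carry_out:
  rows:
    - [0,0,0,0,0,0,66]
    - [0,0,0,0,0,0,74]
    - [0,0,0,0,0,0,74]
    - [0,0,10,0,0,0,74]
    - [0,0,30,0,0,0,74]
    - [0,0,40,0,0,0,74]
    - [15,-15,30,0,0,0,74]
    - [15,-20,0,0,0,0,74]
    - [0,0,0,0,0,0,74]
    - [0,0,0,0,0,0,74]

```text
time_s: 26.45
tcp_pos: [565.4, -302.9, 147.7]
ee_rot: [180.0, -0.0, -179.9]
contact_force: [0.0, 0.1, -0.1]
grip_width: 74.1
grip_force: 0.0
```

Run:
```python
from ring import *
c=snap("w13.pkl"); o=r.get_obs(); T=o["tcp_pos"]; print(T,o["ee_rot"])
e=white(c,(536.3,-268.5,8),42); print(e,onz(c,e[0],8))
print("ring top predicted",px(c,(536.3,-268.5,50)),px(c,(554.8,-356,8)))
```

```text
[ 565.1 -302.4  147.2] [ 179.9   -0.1 -179.9]
((359.6713562011719, 161.068359375), (75.91942596435547, 78.23249816894531), 122.3879623413086) [ 536.7 -267.5    8. ]
ring top predicted [364.7 167.4] [266.1 179.9]
```

View pics/w13.png

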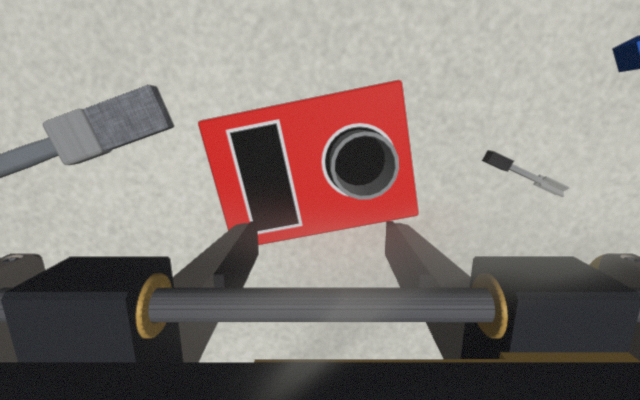

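The steel ring is in the outlined circle, with its rim at about (364,166), as predicted. The rectangle is at (265,178). Next I'll measure the vane from stored views w1 and w8.

Run:
```python
from ring import *
a,b=load("w1.pkl"),load("w8.pkl")
BL=lambda h,S,V:(h>100)&(h<130)&(S>110)
def vane(c,roi):
    x0,y0,x1,y1=roi; f=cv2.GaussianBlur(c["frame"],(3,3),0).astype(int); bg=np.median(f[y0:y1,x0:x1].reshape(-1,3),0)
    m=np.zeros(f.shape[:2],bool); m[y0:y1,x0:x1]=(np.abs(f-bg).max(2)>22)[y0:y1,x0:x1]
    v=max(blobs(m),key=lambda t:t[1]); h=hsv(c["frame"]); hb=BL(h[...,0],h[...,1],h[...,2]); k=np.zeros_like(m);k[y0:y1,x0:x1]=hb[y0:y1,x0:x1]
    hd=max(blobs(k),key=lambda t:t[1]); return v,hd
A=vane(a,(395,140,492,210)); B=vane(b,(255,0,385,100))
for c,v in((a,A),(b,B)):
    bx=cv2.boxPoints(v[0][2]); bw=np.array([onz(c,p,11.3)[:2] for p in bx]); e=[bw[1]-bw[0],bw[2]-bw[1]]
    print("rect centre",np.array(v[0][2][0]),onz(c,v[0][2][0],11.3),[(np.hypot(*q),np.degrees(np.arctan2(q[1],q[0]))) for q in e],"head",v[1][0],onz(c,v[1][0],15))
print("tri head",tri(a,A[1][0],b,B[1][0]),"tri mid",tri(a,A[0][2][0],b,B[0][2][0]))
for c,v in((a,A),(b,B)):
    x,y,_,_=cv2.fitLine(v[0][3],cv2.DIST_L2,0,.01,.01)[:4].ravel() if 0 else (0,0,0,0)
c=load("w13.pkl"); h=hsv(c["frame"]); m=h[...,2]<60; m[:,:222]=0; m[:,312:]=0; m[:110]=0; m[216:]=0
v=max(blobs(m),key=lambda t:t[1]); p=cv2.approxPolyDP(cv2.convexHull(v[3]),4,True)[:,0]; print([ (q.tolist(),onz(c,q,8)[:2].tolist()) for q in p])
```

```text
rect centre [443.4 172.3] [426.5  -2.2  11.3] [(np.float64(89.58604042719972), np.float64(117.6933305702307)), (np.float64(30.47650601522224), np.float64(32.01108787451669))] head [417.5 185.9] [441.  -30.7  15. ]
rect centre [322.1  48.5] [426.   -1.8  11.3] [(np.float64(88.41369164691248), np.float64(117.29545558002575)), (np.float64(27.180789916130355), np.float64(33.59991448381445))] head [285.9  68.1] [441.4 -31.   15. ]
tri head (array([441.2, -30.9,  15. ]), np.float64(0.47299226415415035)) tri mid (array([426.3,  -2.1,  11.5]), np.float64(0.6931391560850527))
[([274, 125], [503.8260932551668, -346.7333899038907]), ([292, 209], [583.6171443387309, -331.9578546044981]), ([255, 214], [588.7639238515462, -368.24783589538697]), ([232, 134], [511.9581082634833, -385.6161367288943])]
```

>>> carry_out:
  rows:
    - [-4,10,-2,0,0,-0.091,60]
    - [-10,22,-3,0,0,-0.091,50]
    - [-14,30,-3,0,0,-0.091,44]
    - [-15,32,-3,0,0,-0.091,44]
    - [-15,32,-3,0,0,-0.091,44]
    - [-15,32,-3,0,0,-0.091,44]
    - [-15,32,-3,0,0,-0.091,44]
    - [-15,32,-3,0,0,-0.091,44]
    - [-14,31,-2,0,0,-0.091,44]
    - [-11,24,-2,0,0,-0.091,44]
    - [-7,16,0,0,0,-0.091,44]
    - [-3.5,6.6,0,0,0,-0.092,44]

```text
time_s: 27.7
tcp_pos: [424.9, -1.3, 119.8]
ee_rot: [-179.9, -0.1, 117.4]
contact_force: [-0.7, 0.4, -0.2]
grip_width: 44.2
grip_force: 0.0
```

>>> carry_out:
  rows:
    - [0,0,0,0,0,0,44]
    - [0,0,0,0,0,0,44]
    - [0,0,0,0,0,0,44]

```text
time_s: 28.0
tcp_pos: [427.1, -3.7, 120.7]
ee_rot: [-180.0, -0.0, 117.6]
contact_force: [0.7, 1.0, -0.3]
grip_width: 43.5
grip_force: 0.0
```

Run:
```python
from ring import *
c=snap("w14.pkl"); o=r.get_obs(); T=o["tcp_pos"]; print(T,o["ee_rot"])
BL=lambda h,S,V:(h>100)&(h<130)&(S>110)
P=px(c,(441.2,-30.9,15)); hd=near(c,BL,(441.2,-30.9,15),60); print(P,hd[0],onz(c,hd[0],15))
```

```text
[427.2  -3.8 120.7] [-180.    -0.   117.5]
[321.8 232.7] [320.7 232.6] [440.3 -31.3  15. ]
```

>>> carry_out:
  rows:
    - [-0.4,0.3,-25,0,0,0,44]
    - [0,0,-32,0,0,0,44]
    - [0,0,-22,0,0,0,44]
    - [0,0,-12,0,0,0,44]
    - [0,0,-6,0,0,0,44]
    - [0,0,-3,0,0,0,44]
    - [0,0,-1,0,0,0,44]
    - [0,0,0,0,0,0,44]
  newtons: 25

```text
time_s: 28.85
tcp_pos: [427.6, -3.4, 20.5]
ee_rot: [179.9, 0.1, 117.5]
contact_force: [-0.0, 0.5, -0.7]
grip_width: 43.9
grip_force: 0.0
```

>>> carry_out:
  rows:
    - [0,0,-1,0,0,0,30]
    - [0,0,0,0,0,0,15]
    - [0,0,0,0,0,0,4]
    - [0,0,0,0,0,0,4]
    - [0,0,0,0,0,0,4]
    - [0,0,0,0,0,0,4]
    - [0,0,0,0,0,0,4]

```text
time_s: 29.55
tcp_pos: [426.9, -3.1, 18.9]
ee_rot: [180.0, 0.0, 117.5]
contact_force: [-0.6, -0.1, -0.3]
grip_width: 7.0
grip_force: 25.0
```

>>> carry_out:
  rows:
    - [0,0,10,0,0,0,4]
    - [0,0,30,0,0,0,4]
    - [3,-8,40,0,0,0.06,4]
    - [8,-22,21,0,0,0.13,4]
    - [14,-40,0,0,0,0.13,4]
    - [14,-40,0,0,0,0.13,4]
    - [14,-40,0,0,0,0.13,4]
    - [14,-40,0,0,0,0.13,4]
    - [14,-40,0,0,0,0.13,4]
    - [14,-40,0,0,0,0.13,4]
    - [13,-36,0,0,0,0.13,4]
    - [10,-26,0,0,0,0.13,4]

```text
time_s: 30.75
tcp_pos: [545.0, -337.6, 120.4]
ee_rot: [-180.0, 0.0, -171.8]
contact_force: [0.5, 0.2, -0.7]
grip_width: 6.8
grip_force: 25.0
```

>>> carry_out:
  rows:
    - [6,-14,0,0,0,0.06,4]
    - [3.6,-7,0,0,0,0,4]
    - [0,0,0,0,0,0,4]
    - [0,0,0,0,0,0,4]

```text
time_s: 31.15
tcp_pos: [554.2, -355.3, 119.8]
ee_rot: [180.0, -0.0, -168.6]
contact_force: [1.0, 0.1, -1.0]
grip_width: 7.1
grip_force: 25.0
```

Run:
```python
from ring import *
c=snap("w15.pkl"); o=r.get_obs(); T=o["tcp_pos"]; print(T,o["ee_rot"],o["grip_width"],o["contact_force"])
BL=lambda h,S,V:(h>100)&(h<130)&(S>110)
h=hsv(c["frame"]); m=BL(h[...,0],h[...,1],h[...,2]); 
for b in blobs(m,150): print(b[:3],cv2.boundingRect(b[3]))
R=np.radians(o["ee_rot"][2]); ax=np.array([np.cos(R),np.sin(R),0]); 
for s in(-31,31): print(s,px(c,T+ax*s+[0,0,4-2]))
e=white(c,(536.5,-268,8),42); print(onz(c,e[0],8))
cv2.imwrite("pics/w15c.png",c["frame"][:,:,::-1])
```

```text
[ 554.2 -355.1  119.8] [ 180.    -0.  -168.6] 7.028817631966122 [-0.6  0.1 -0.7]
-31 [322.6 305.1]
31 [322.6 194.2]
[ 536.7 -267.7    8. ]
```

>>> carry_out:
  rows:
    - [0.3,-1,-15,0,0,0,4]
    - [0,0,-25,0,0,0,4]
    - [0,0,-22,0,0,0,4]
    - [0,0,-14,0,0,0,4]
    - [0,0,-7,0,0,0,4]
    - [0,0,-4,0,0,0,4]
    - [0,0,-2,0,0,0,4]
    - [0,0,0,0,0,0,4]
    - [0,0,0,0,0,0,4]

```text
time_s: 32.1
tcp_pos: [555.2, -357.6, 31.7]
ee_rot: [-179.9, 0.1, -168.6]
contact_force: [0.4, 0.2, -0.5]
grip_width: 6.9
grip_force: 25.0
```

>>> carry_out:
  rows:
    - [-0.7,1.2,-2,0,0,0,4]
    - [0,0,-1.5,0,0,0,4]
    - [0,0,-1,0,0,0,4]
    - [0,0,0,0,0,0,4]
    - [0,0,0,0,0,0,4]

```text
time_s: 32.6
tcp_pos: [554.0, -356.0, 26.9]
ee_rot: [180.0, -0.0, -168.6]
contact_force: [-2.7, 1.5, 5.5]
grip_width: 6.9
grip_force: 25.0
```

>>> carry_out:
  rows:
    - [0,0,0,0,0,0,20]
    - [0,0,0,0,0,0,30]
    - [0,0,0,0,0,0,30]
    - [0,0,8,0,0,0,30]
    - [0,0,30,0,0,0,30]
    - [0,0,40,0,0,0,30]
    - [10,10,40,0,0,0,60]
    - [20,20,20,0,0,0,70]
    - [20,15,0,0,0,0,80]
    - [0,0,0,0,0,0,80]
    - [0,0,0,0,0,0,80]

```text
time_s: 33.7
tcp_pos: [603.8, -310.8, 164.2]
ee_rot: [-180.0, -0.0, -168.5]
contact_force: [-0.4, -1.1, -1.3]
grip_width: 68.0
grip_force: 0.0
```

Run:
```python
from ring import *
c=snap("w16.pkl"); s=r.read_camera("scene"); t=r.read_camera("top"); o=r.get_obs(); print(o["tcp_pos"],o["contact_force"])
im=np.zeros((520,790,3),np.uint8); im[:260,:416]=cv2.resize(c["frame"],(416,260)); im[260:,:416]=cv2.resize(t["frame"],(416,260))
im[:260,416:]=cv2.resize(s["frame"][180:310,105:292],(374,260)); im[260:,416:]=cv2.resize(s["frame"][150:280,305:492],(374,260))
cv2.imwrite("pics/final.png",im[:,:,::-1])
BL=lambda h,S,V:(h>100)&(h<130)&(S>110)
hd=near(c,BL,(554-30,-356-6,20),60,20) if 1 else 0
print("head",onz(c,hd[0],22))
yw=np.radians(11.4); print("expected head (+/-31 along axis)",554.5+31*np.cos(yw),-356.2+31*np.sin(yw),554.5-31*np.cos(yw),-356.2-31*np.sin(yw))
```

```text
[ 602.9 -311.5  163.6] [-0.4 -0.1  1.2]
head [ 574.3 -352.3   22. ]
expected head (+/-31 along axis) 584.8884064132734 -350.0726224482471 524.1115935867266 -362.3273775517529
```

View pics/final.png

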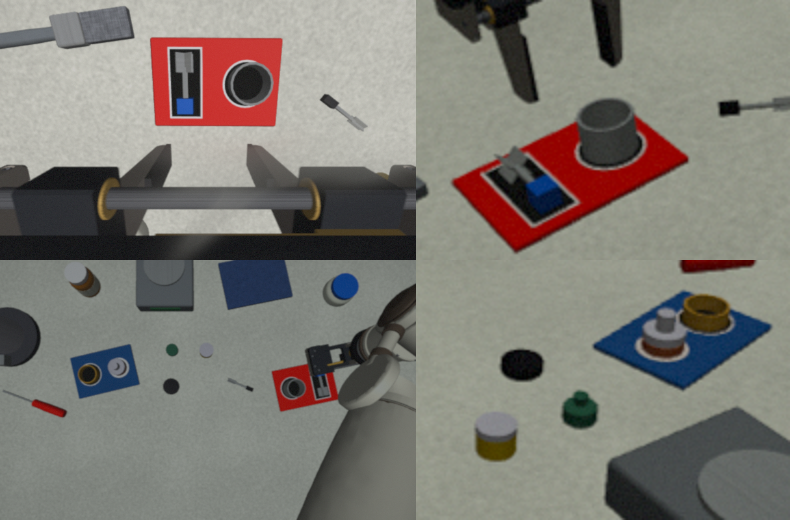

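The final view confirms the result:
- **Red board:** the vane lies lengthwise and centred in the rectangle, blue head away from the robot. The steel ring is in its circle.
- **Blue board:** the cap is on the stone, and the brass ring is in its circle.
- **Left alone:** the narrow vane and black disc have not moved.

The arm is clear of everything.

```bash
python3 -c "
from plant import r
print(r.job_done())"
```

```text
the job is handed in; nothing more can be done
None
```

Both soil-test kits are made up as asked and the job is handed in at about 34 s of robot time; the last camera check showed every piece in place, and the judge's verdict was not returned.

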